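# Open the drip tray and set the fuel pipe to drain

## Task

Open the drip tray: press down on its flat cover plate and drag it back towards the tray's front stop, all the way, so that the mesh well is open. Then pick up the cranked fuel pipe and lay it across the open well with its two end legs resting down in the two notches of the tray's side walls, and let go. Leave the cover fully back and everything else on the bench where it is.

Things in the scene. Friction and masses are not known exactly. Their poses are not given: they have to be found in the camera images.
- tray: Dark steel drip tray, fixed, on the left or right half; 270 (x) x 168 (y) x 66 mm high. Origin: centre of underside; x points from front stop (nearer the robot) to rear, y left, z up. Side walls 24 thick, tops at 66, 120 apart. Apron x -125 to 5; open mesh well x 5 to 115, clear 30 mm below the notch floors. Front stop top at 62; rear lip (x 108 to 135, top 64) overhangs the plate's rear edge.
- plate (a joint): Travel (m) of the flat cover plate along the tray's -x direction: 0 = fully closed over the well, 0.12 = fully back against the front stop with the well uncovered. Starts at 0 to 0.01. It slides stiffly (about 1.5 N of drag) and stays where it is left. It has no handle, and its edges are sunk between the side walls.
- plate_top (a point): Centre of the top face of the plain flat aluminium cover plate, 130 (x) x 116 (y) x 5 mm, whose top lies 55 mm above the bench, 11 mm below the side-wall tops. The plate moves only along the tray's x axis; pressing on it does not tilt it.
- rest_mid (a point): Point fixed on the tray, 60 mm ahead (+x) of its origin on the centre line, 51 mm above the bench: where the pipe's origin lies when both legs rest in the notches. It is inside the plate's level: the pipe cannot go down while the plate is closed.
- notch_left (a point): Middle of the floor of the notch cut in the tray's left (+y) side wall, 46 mm above the bench, 25 mm further from the front stop than rest_mid, 72 mm to its left. The notch runs through the wall along y, is 13 mm wide at the floor and flares to 26 mm at the wall's top, 20 mm deep.
- notch_right (a point): The same for the right (-y) side wall: 25 mm nearer the front stop than rest_mid, 72 mm to its right.
- pipe: Copper cranked pipe, 10 mm round, 80 g, lying flat on the half of the bench away from the tray. Origin on its axis at mid-length, its balance point, 5 mm above the bench. Legs parallel to its y: x -25 (y -98 to -35) and x +25 (y 35 to 98), joined by a straight slanting middle to pinch across; z up. The same after half a turn about z. Fits when its y is parallel (either way) to the tray's.
- carb: Bystander: aluminium carburetor body, about 92 x 66 x 110 mm high, origin under its centre. Leave it.
- throttle: Bystander: small chrome throttle slide, upright cylinder 22 mm across, 36 mm high, origin under its centre. Leave it.
- bowl: Bystander: red enamel parts bowl, 72 mm across, 35 mm high, origin under its centre. Leave it.
- screwdriver: Bystander: yellow-handled screwdriver, 200 mm long. Leave it.
- wrench: Bystander: open-ended wrench, 160 mm long. Leave it.
- floatbowl: Bystander: open aluminium float bowl, 58 x 46 x 30 mm, origin under its centre. Leave it.
- spraycan: Bystander: plain grey can, 56 mm across, 150 mm high, origin under its centre. Leave it.
Not all that is in view belongs to the job. Of the things that look like the pipe, the middle-sized one is meant.

How it is judged:
By the outcome, as a careful person would: the job done as asked, in the order asked, and still so for the second after the job is handed in, with the robot touching nothing.
It also fails if it takes over 58 s, if anything falls off the work surface, if the arm or the gripper's body presses on something with over 40 N, if the wrist force passes 120 N, or if a joint passes its speed limit or range.

## Robot

A 7-joint arm with a two-finger parallel gripper is mounted at the origin on the work surface. World frame = base frame: x ahead of the robot, y to its left, z up, the work surface at z = 0. Lengths are in mm, angles in rad, forces in N, time in s.
With the tool pointing down it reaches from about 425 to 875 mm from the base axis. Payload 4.7 kg.
Tool frame: the origin (TCP) lies midway between the tips of the shut fingers; the grasp point (between the pads) lies 19 mm behind it (env.tcp_to_grasp is the distance from the TCP to the grasp point, in mm); x points along the fingers, z is the direction in which the jaws open and shut, and the axes are right-handed (so a half turn about x gives the same grasp; the last joint's range is limited). The gripper opens to 85 mm and grips with 20 to 120 N. Pads are 22 mm wide; open, the fingers measure 114 mm over their backs; the gripper's body (76 mm by 85 mm) begins 54 mm behind the grasp point. The pads swing forward as they close: fully open they stand 13 mm farther back than shut.
Start: joints at [-1.112, 0.321, -0.07, 1.45, 0.023, 1.371, -0.057], TCP at [279.709, 586.76, 231.349] pointing down, gripper open.
Joint ranges: [-2.86, 2.86], [-0.3, 2.09], [-1.38, 1.24], [0.06, 2.45], [-1.56, 4.7], [0.09, 2.05], [-2.69, 2.69]. Speed limits (rad/s): [2.57, 2.57, 3.14, 3.14, 3.14, 3.14, 3.14].

## Interface

Orientations are given as a 3x3 rotation matrix whose columns are the frame's x, y, z axes.
In Python, from cell import monitor, get_image, env gives the robot as it stands. The module is installed in compiled form; this text tells all that it offers.
- The arm moves only by the tool apply_moves, never from a script. Its argument "increments" is a list that holds one entry, the list of rows, each a list of 5 numbers: the shift along the world's x, y, z in mm, then the turn about the world's z in rad, then the opening, from 0 (shut) to 1 (fully open). A call has 1 to 10 rows; each row shifts and turns the commanded pose from where the row before left it; what a row does not reach is not made up. A row lasts 1/10 s, in which the tool goes at most 50 mm and 8.59 degrees, less where a joint would pass 70% of its speed; a pose out of reach is approached as far as the arm can. A call with a gripper value outside its range is refused whole. The fingers move at their own pace and stop on an object; "squeeze" is the grip in N (left out, the last holds). Time passes only in rows, so rows that do not move let the fingers close. It gives the time, the measured TCP pose, the force and the opening at its end, in the units of the state.
- monitor.sense(): the state, without advancing time (a new reading comes with each control period).
- get_image(name): name is "side" or "top" or "wrist"; returns a dict with "color" (400x640x3 uint8, red, green, blue), "fx", "fy", "cx", "cy" (pixels), "rvec" (rotation vector, rad) and "tvec" (3), from world to camera coordinates, as OpenCV has them; the wrist camera has in their place "mount" (4x4, takes a point from camera to tool coordinates, whose origin is the TCP and whose axes are the tool frame's). Camera axes: x right, y down, z forward; pixel columns grow to the right and rows downward; lengths in mm; the calibration is good to about 2 mm. The wrist camera is an equidistant fisheye: a pixel r from the principal point sees the ray r / f radians off the axis. A picture is of the moment at which its call begins: read the wrist's pose just before it. There is no depth.
- env.job_done(): hands the job in, once; it reports no verdict.
The state is a dict: "clock": time; "qpos": joint angles; "dq": joint speeds; "effort": joint torques, N m; "position": TCP position; "ee_rot": TCP orientation; "force": force on the tool from outside, world axes, zero at the start; "wrist_torque": the same for the moment, N m; "finger_gap": finger opening in mm.
Only numpy, scipy, OpenCV 4.12 (cv2) and the standard library are available. Lean on these libraries where they do the work, as an engineer would, in place of code of your own. Each camera call takes 0.05 s, during which the arm holds its last target. There are 200 camera calls.

## Working session

There is one attempt and no reset: what is moved stays moved. The work goes in short steps, Python scripts to look and compute and a tool call to move; the robot and the scene stay as the last step left them, time stands still between calls to the robot, and variables do not carry over. Pictures are saved under pics/ and viewed, about 8 in all and at most 12, crops included, and the job is handed in when it is done.

Besides the shell and the picture viewer there is one more tool, called after "Request:" by a JSON object that holds its "api" and its "payload", one argument or row to a line. apply_moves: Moves the arm, as the interface text tells. Its arguments: {"type":"object","properties":{"increments":{"type":"array","items":{"type":"array","items":{"type":"array","items":{"type":"number"}}}},"squeeze":{"type":"number"}},"required":["increments"]}

```bash
mkdir -p pics; cat > h.py <<'E'
import numpy as np, cv2
from cell import monitor, get_image, env
def snap(n,f):
    s=monitor.sense(); d=get_image(n); cv2.imwrite(f'pics/{f}.png',d['color'][:,:,::-1]); 
    d['s']=s; np.save(f'pics/{f}.npy',d,allow_pickle=True); return d
def load(f): return np.load(f'pics/{f}.npy',allow_pickle=True).item()
def ray(d,u,v):
    if 'mount' in d:
        x=(u-d['cx'])/d['fx'];y=(v-d['cy'])/d['fy'];r=np.hypot(x,y)+1e-12
        c=np.array([np.sin(r)*x/r,np.sin(r)*y/r,np.cos(r)])
        M=np.array(d['mount']);R=np.array(d['s']['ee_rot']).reshape(3,3);p=np.array(d['s']['position'])
        return R@M[:3,3]+p, R@M[:3,:3]@c
    R=cv2.Rodrigues(np.array(d['rvec'],float))[0];t=np.array(d['tvec'],float).ravel()
    return -R.T@t, R.T@np.array([(u-d['cx'])/d['fx'],(v-d['cy'])/d['fy'],1])
def onz(d,u,v,z):
    o,r=ray(d,u,v); return o+r*(z-o[2])/r[2]
E
python3 - <<'E'
from h import *
np.set_printoptions(precision=3,suppress=True)
a=snap('top','t0');b=snap('side','s0')
for d in(a,b): print(d['fx'],d['cx'],d['cy'],ray(d,320,200))
s=monitor.sense();print(s)
E
```

```text
389.47266579623545 313.9821561258599 195.7601371491525 (array([ 276.339,   10.626, 1372.654]), array([ 0.163, -0.024, -0.986]))
376.92265345994514 316.5736097570546 201.40558061622295 (array([ 419.581, -788.254,  709.22 ]), array([ 0.096,  0.766, -0.635]))
{'clock': 0.1, 'qpos': array([-1.112,  0.322, -0.07 ,  1.452,  0.023,  1.371, -0.057]), 'dq': array([ 0.001, -0.003, -0.001, -0.005, -0.001, -0.001, -0.002]), 'effort': array([ -0.   , -49.488,  -0.384, -31.521,   0.013,   0.008,  -0.   ]), 'position': array([279.502, 586.305, 230.312]), 'ee_rot': array([[-0.001, -0.903,  0.43 ],
       [-0.002,  0.43 ,  0.903],
       [-1.   , -0.   , -0.002]]), 'force': array([-0.349, -1.025, -0.802]), 'wrist_torque': array([ 0.06 ,  0.01 , -0.025]), 'finger_gap': 85.1528715131528}
```

View pics/t0.png

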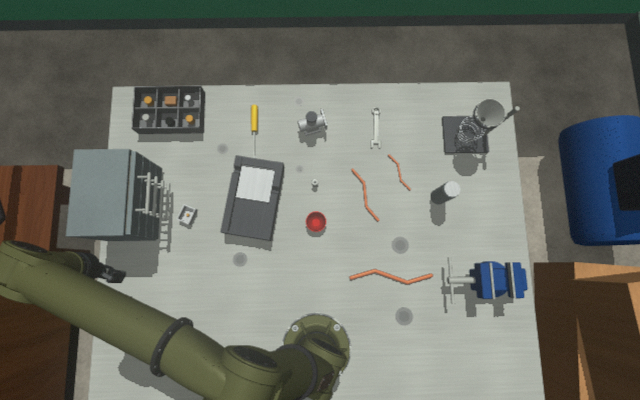

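View pics/s0.png

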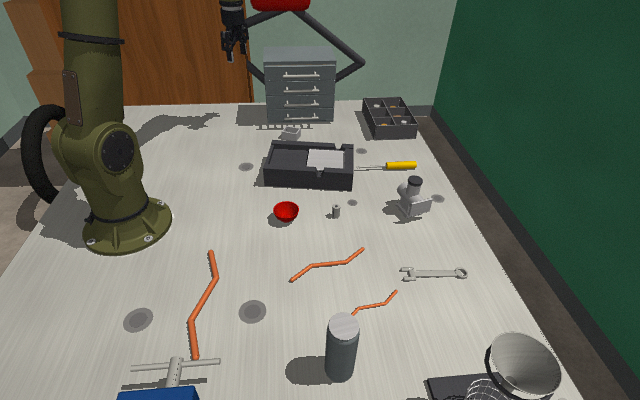

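The top view shows the tray at (253,198) with the plate towards the rear. There are three orange pipes, at (365,195), (399,172) and (391,277). I'll measure all three and the tray, and make an enlarged crop.

```bash
python3 - <<'E'
from h import *
np.set_printoptions(precision=1,suppress=True)
for f in('t0','s0'):
    d=load(f);c=d['color'];h=cv2.cvtColor(c,cv2.COLOR_RGB2HSV)
    m=cv2.inRange(h,(3,110,90),(16,255,255))
    if f=='t0': m[:,:330]=0
    else: m[:240]=0
    for k in cv2.findContours(m,cv2.RETR_EXTERNAL,cv2.CHAIN_APPROX_NONE)[0]:
        if cv2.contourArea(k)<60: continue
        w=np.array([onz(d,*p,5.)[:2] for p in k[:,0].astype(float)])
        (cx,cy),(a,b),an=cv2.minAreaRect(w.astype(np.float32))
        D=np.linalg.norm(w[:,None]-w[None],axis=2);i,j=np.unravel_index(D.argmax(),D.shape)
        print(f,k[:,0].mean(0),'ctr',cx,cy,'size',a,b,'ends',w[i],w[j],D.max())
d=load('t0');c=d['color']
x=cv2.resize(c[140:260,200:420],None,fx=3.6,fy=3.6,interpolation=cv2.INTER_CUBIC)
cv2.imwrite('pics/c1.png',x[:,:,::-1])
g=cv2.cvtColor(c,cv2.COLOR_RGB2GRAY)
m=(g<95).astype(np.uint8)*255; m[:,:215]=0;m[:,292:]=0;m[:150]=0;m[250:]=0
m=cv2.morphologyEx(m,cv2.MORPH_CLOSE,np.ones((25,25)));k=max(cv2.findContours(m,0,1)[0],key=cv2.contourArea)
print(cv2.minAreaRect(k)); 
E
```

```text
t0 [582.4 364.2] ctr -52.01274108886719 -885.1738891601562 size 49.35596466064453 239.00965881347656 ends [  67.5 -883.3] [-171.9 -906.9] 240.64744786171943
t0 [390.7 276.2] ctr 233.8815155029297 -259.89093017578125 size 277.9809875488281 37.88955307006836 ends [ 229.5 -119.9] [ 238.3 -399.9] 280.07181641932715
t0 [616.9 286.2] ctr 158.85049438476562 -995.69775390625 size 224.46253967285156 221.20675659179688 ends [ 270.7 -900.3] [   31.6 -1088.6] 304.4207757409946
t0 [364.8 194.6] ctr 521.1357421875 -181.79080200195312 size 203.87930297851562 27.14106559753418 ends [ 614.6 -139.8] [ 428.2 -225.4] 205.16365977205882
s0 [374.4 303.7] ctr 611.5440063476562 -306.3708801269531 size 127.41362762451172 21.040348052978516 ends [ 551.8 -328.6] [ 667.7 -275.1] 127.61940054993092
s0 [201.9 304.7] ctr 231.91880798339844 -258.19610595703125 size 285.4083251953125 42.51282501220703 ends [ 226.3 -114.4] [ 237.5 -402.1] 287.8895990732875
s0 [327.  263.8] ctr 521.0151977539062 -182.79937744140625 size 209.41506958007812 31.635772705078125 ends [ 425.  -225.9] [ 615.7 -135.8] 210.96106527802
((252.78128051757812, 198.52529907226562), (51.78794860839844, 78.07283020019531), 9.904183387756348)
```

View pics/c1.png

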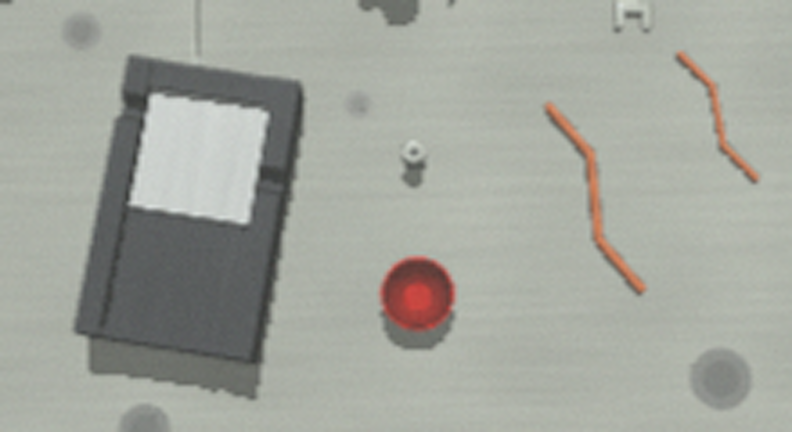

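The three orange pipes have end-to-end lengths of 280 mm at (391,277), 205 mm at (365,195) and 128 mm at (399,172). The 205 mm one is the middle-sized pipe, and it matches the stated 202 mm plus radius. The crop confirms it as a crank with two parallel legs. The crop also shows the tray corners, the plate and the notches at about (135,98) and (272,175).

```bash
python3 - <<'E'
from h import *
np.set_printoptions(precision=2,suppress=True)
d=load('t0')
P=lambda x,y,z: onz(d,200+(x+.5)/3.6-.5,140+(y+.5)/3.6-.5,z)[:2]
fl,fr,rl,rr=P(77,332,66),P(253,360,66),P(130,57,66),P(300,83,66)
print('corners',fl,fr,rl,rr,'L',np.linalg.norm(rl-fl),np.linalg.norm(rr-fr),'W',np.linalg.norm(fl-fr),np.linalg.norm(rl-rr))
xa=(rl-fl)+(rr-fr);ya=(fl-fr)+(rl-rr)
print('yaw',np.degrees(np.arctan2(xa[1],xa[0])),np.degrees(np.arctan2(-ya[0],ya[1])))
print('ctr',(fl+fr+rl+rr)/4)
pl=np.array([P(*p,55) for p in[(150,93),(268,111),(248,224),(131,207)]]);print('plate',pl,pl.mean(0))
print('notch floors approx', P(136,100,60),P(271,176,60))
# pipe
q=[P(*p,5) for p in[(548,105),(590,152),(598,238),(642,292)]]
for a,b in((0,1),(1,2),(2,3),(0,3)):
    v=q[a]-q[b];print(v,np.linalg.norm(v),np.degrees(np.arctan2(v[1],v[0])))
print(q,sum(q)/4)
s=load('t0'); print(np.array(get_image('wrist')['mount']))
E
```

```text
corners [389.98 312.88] [361.38 149.24] [653.91 268.51] [625.6  104.95] L 267.64155962724595 267.91587033331905 W 166.11441197729488 165.99137161860722
yaw -9.529980765863122 -9.867333387778482
ctr [507.72 208.89]
plate [[620.78 250.7 ]
 [601.15 136.68]
 [491.   155.56]
 [509.16 267.01]] [555.52 202.49]
notch floors approx [612.74 263.14] [536.19 133.27]
[48.84 40.3 ] 63.315394705926565 39.528974546143814
[86.83  4.53] 86.94296819626962 2.984745835083146
[54.18 41.03] 67.96245032792434 37.13601600060653
[189.84  85.85] 208.3516871395233 24.33476981721761
[array([ 615.36, -139.32]), array([ 566.52, -179.62]), array([ 479.7 , -184.15]), array([ 425.52, -225.17])] [ 521.77 -182.06]
[[   0.     -0.26    0.97 -142.84]
 [   0.     -0.97   -0.26   65.95]
 [   1.      0.     -0.      0.83]
 [   0.      0.      0.      1.  ]]
```

Request:
{"api": "apply_moves", "payload": {
  "increments": [
    [[29,-39,0,0.028,0],[29,-39,0,0.028,0],[29,-39,0,0.028,0],[29,-39,0,0.028,0],[29,-39,0,0.028,0],[29,-39,0,0.028,0],[29,-39,0,0.028,0],[29,-39,0,0.028,0],[29,-39,0,0.028,0],[30,-37,0,0.028,0]]
  ],
  "squeeze": 40
}}

```text
clock: 1.15
position: [571.5, 196.7, 231.3]
ee_rot: [[-0.0, -0.987, 0.163], [0.0, 0.163, 0.987], [-1.0, 0.0, 0.0]]
force: [0.9, 0.4, -0.5]
finger_gap: -0.5
```

Request:
{"api": "apply_moves", "payload": {
  "increments": [
    [[0,0,-45,0,0],[0,0,-45,0,0],[0,0,-45,0,0],[0,0,-25,0,0],[0,0,-8,0,0],[0,0,-4,0,0],[0,0,-2,0,0],[0,0,0,0,0]]
  ]
}}

```text
clock: 1.95
position: [571.8, 199.2, 58.9]
ee_rot: [[0.002, -0.986, 0.164], [0.001, 0.164, 0.986], [-1.0, -0.002, 0.002]]
force: [0.1, 1.0, 0.6]
finger_gap: 0.0
```

```bash
python3 - <<'E'
from h import *
d=snap('wrist','w1'); print(d['s']['position'],d['s']['force'])
E
```

```text
[571.81539807 199.18760234  58.92552108] [0.09727667 0.97658203 0.63670845]
```

View pics/w1.png

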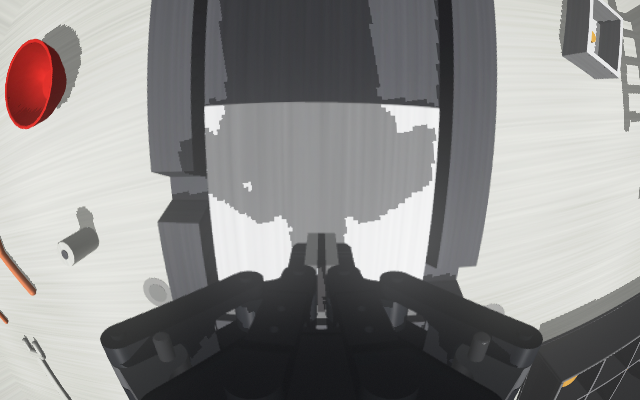

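The wrist view shows the shut tips at (322,235) centred over the plate. The plate's front edge is at row 103, the walls are to either side, and the right-side notch is at (188,185). Next I press.

Request:
{"api": "apply_moves", "payload": {
  "increments": [
    [[0,0,-2,0,0],[0,0,-2,0,0],[0,0,-1,0,0],[0,0,0,0,0]]
  ]
}}

```text
clock: 2.4
position: [572.6, 198.9, 55.1]
ee_rot: [[0.004, -0.986, 0.164], [0.001, 0.164, 0.986], [-1.0, -0.004, 0.002]]
force: [-1.5, -1.8, 9.8]
finger_gap: 0.1
```

Request:
{"api": "apply_moves", "payload": {
  "increments": [
    [[0,0,-1,0,0],[-8,1.4,0,0,0],[-12,2,0,0,0],[-12,2,0,0,0],[-12,2,0,0,0],[-12,2,0,0,0],[0,0,0,0,0]]
  ]
}}

```text
clock: 3.1
position: [516.4, 208.8, 55.0]
ee_rot: [[0.005, -0.987, 0.164], [0.002, 0.164, 0.987], [-1.0, -0.005, 0.003]]
force: [-2.1, -2.5, 14.8]
finger_gap: 0.2
```

```bash
python3 - <<'E'
from h import *
d=snap('wrist','w2'); print(d['s']['position'],d['s']['force'])
for f in('w1','w2'):
    e=load(f); g=cv2.cvtColor(e['color'],cv2.COLOR_RGB2GRAY).astype(int)
    col=g[:,300:340].mean(1); i=np.abs(np.diff(col[10:220])).argmax()+10
    print(f,i,onz(e,320,i+.5,55))
E
```

```text
[516.40816148 208.79272959  55.02919469] [-2.07970694 -2.50535744 14.78375148]
w1 101 [499.7993342  211.55270983  55.        ]
w2 102 [445.036164  221.0262274  55.       ]
```

Request:
{"api": "apply_moves", "payload": {
  "increments": [
    [[-12,2,0,0,0],[-12,2,0,0,0],[-12,2,0,0,0],[-12,2,0,0,0],[-6,1,0,0,0],[-5,0.9,0,0,0],[-5,0.9,0,0,0],[-4,0.7,0,0,0],[0,0,0,0,0]]
  ]
}}

```text
clock: 4.05
position: [451.5, 220.6, 55.0]
ee_rot: [[0.01, -0.986, 0.164], [0.004, 0.165, 0.986], [-1.0, -0.009, 0.005]]
force: [4.5, -1.8, 10.7]
finger_gap: 0.1
```

```bash
python3 - <<'E'
from h import *
d=snap('wrist','w3'); print(d['s']['position'],d['s']['force'])
for f in('w3',):
    e=load(f); g=cv2.cvtColor(e['color'],cv2.COLOR_RGB2GRAY).astype(int)
    col=g[:,300:340].mean(1); i=np.abs(np.diff(col[10:220])).argmax()+10
    print(f,i,onz(e,320,i+.5,55))
E
```

```text
[451.49847852 220.57652728  55.01571016] [ 4.45948464 -1.75615759 10.68471163]
w3 91 [375.15312049 233.70687379  55.        ]
```

Request:
{"api": "apply_moves", "payload": {
  "increments": [
    [[-4,0.7,0,0,0],[-3,0.5,0,0,0],[0,0,0,0,0],[0,0,15,0,0],[0,0,40,0,0],[0,0,45,0,0],[0,0,0,0,0]]
  ]
}}

```text
clock: 4.8
position: [443.6, 223.0, 158.0]
ee_rot: [[0.011, -0.986, 0.164], [0.007, 0.164, 0.986], [-1.0, -0.009, 0.008]]
force: [-0.0, 0.3, 0.4]
finger_gap: -0.2
```

```bash
python3 - <<'E'
from h import *
d=snap('wrist','w4'); print(d['s']['position'],d['s']['force'])
E
```

```text
[443.62193138 222.99861946 158.01340698] [-0.03261007  0.25481449  0.38671761]
```

View pics/w4.png

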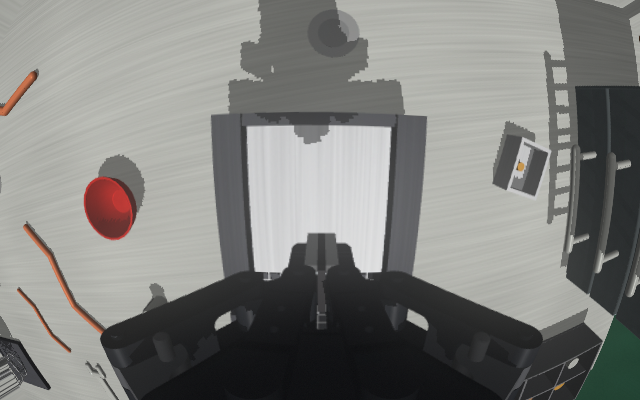

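The view shows the plate's front edge (row 126) tight against the front stop. Now to the pipe.

Request:
{"api": "apply_moves", "payload": {
  "increments": [
    [[8.7,-45,0,0.024,0.6],[8.7,-45,0,0.024,0.6],[8.7,-45,0,0.024,0.6],[8.7,-45,0,0.024,0.6],[8.7,-45,0,0.024,0.6],[8.7,-45,0,0.024,0.6],[8.7,-45,0,0.024,0.6],[8.7,-45,0,0.024,0.6],[8.4,-45,0,0.024,0.6],[0,0,-40,0,0.6]]
  ]
}}

```text
clock: 5.85
position: [520.9, -193.6, 115.3]
ee_rot: [[0.01, -0.999, -0.042], [-0.007, -0.042, 0.999], [-1.0, -0.01, -0.007]]
force: [1.0, -0.5, 0.4]
finger_gap: 51.2
```

Request:
{"api": "apply_moves", "payload": {
  "increments": [
    [[0,0,-30,0,0.6],[0,0,0,0,0.6],[0,0,0,0,0.6]]
  ]
}}

```text
clock: 6.15
position: [517.1, -184.0, 80.9]
ee_rot: [[-0.002, -0.999, -0.051], [0.0, -0.051, 0.999], [-1.0, 0.002, 0.0]]
force: [0.1, -0.7, -0.1]
finger_gap: 51.2
```

```bash
python3 - <<'E'
from h import *
np.set_printoptions(precision=2,suppress=True)
d=snap('wrist','w5'); print(d['s']['position'],d['s']['ee_rot'],d['s']['finger_gap'])
t=snap('top','t1')
cv2.imwrite('pics/c2.png',cv2.resize(t['color'][140:260,200:420],None,fx=3.6,fy=3.6,interpolation=cv2.INTER_CUBIC)[:,:,::-1])
E
```

```text
[ 517.12 -183.97   80.92] [[-0.   -1.   -0.05]
 [ 0.   -0.05  1.  ]
 [-1.    0.    0.  ]] 51.21424847981863
```

View pics/w5.png

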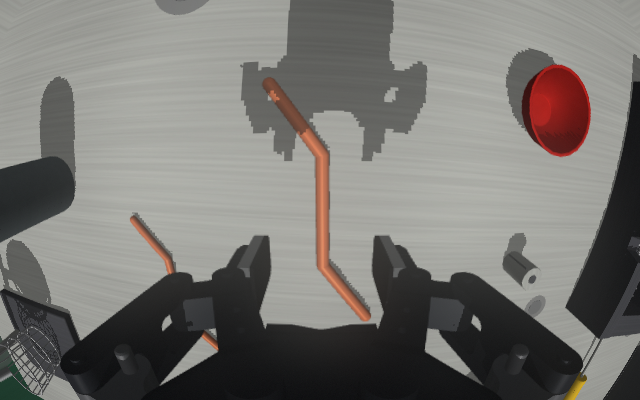

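View pics/c2.png

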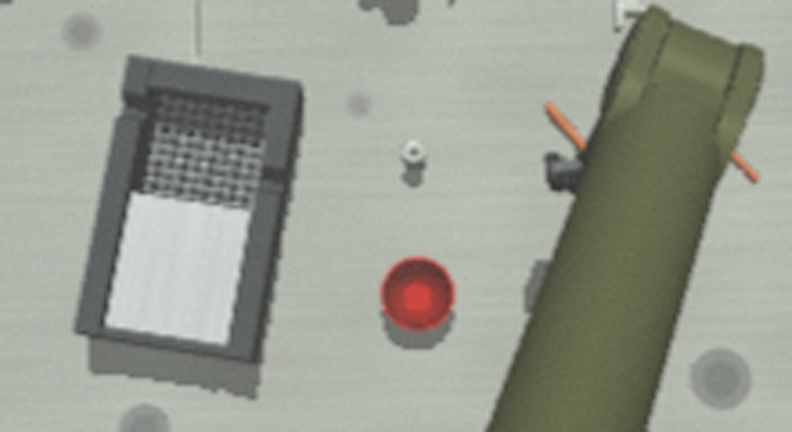

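The crop shows the mesh well open and the plate at the front. In the wrist view the pipe's elbows are at (322,155) and (322,265), between the open jaws. I'll refine the pipe pose from this view.

```bash
python3 - <<'E'
from h import *
np.set_printoptions(precision=2,suppress=True)
d=load('w5');h=cv2.cvtColor(d['color'],cv2.COLOR_RGB2HSV)
m=cv2.inRange(h,(3,100,50),(16,255,255));m[:,:240]=0;m[:,400:]=0
k=max(cv2.findContours(m,0,1)[0],key=cv2.contourArea)
ys,xs=np.nonzero(cv2.drawContours(m*0,[k],-1,255,-1))
w=np.array([onz(d,float(x),float(y),5)[:2] for x,y in zip(xs,ys)])
# middle section
mid=(ys>165)&(ys<255)
vx,vy,x0,y0=cv2.fitLine(w[mid].astype(np.float32),cv2.DIST_HUBER,0,.01,.01).ravel();print('mid dir',np.degrees(np.arctan2(vy,vx))%180,'pt',x0,y0)
for s in(ys<145,ys>275):
    a,b,c,e=cv2.fitLine(w[s].astype(np.float32),cv2.DIST_HUBER,0,.01,.01).ravel()
    t=np.linalg.solve(np.array([[a,-vx],[b,-vy]]),[x0-c,y0-e]);print('leg',np.degrees(np.arctan2(b,a))%180,'elbow',c+a*t[0],e+b*t[0])
D=np.linalg.norm(w[:,None]-w[None],axis=2);i,j=np.unravel_index(D.argmax(),D.shape);print(w[i],w[j],D.max(),(w[i]+w[j])/2)
E
```

```text
mid dir 3.313556 pt 519.0942 -182.25572
leg 39.67866 elbow 476.95157 -184.69565
leg 39.844963 elbow 565.503 -179.56879
[ 424.92 -225.8 ] [ 618.12 -137.39] 212.46822603854616 [ 521.52 -181.59]
```

Request:
{"api": "apply_moves", "payload": {
  "increments": [
    [[4,2,-25,0.006,0.6],[0,0,-25,0,0.6],[0,0,-20,0,0.6],[0,0,-8,0,0.6],[0,0,0,0,0.6],[0,0,0,0,0.6]]
  ]
}}

```text
clock: 6.85
position: [522.9, -182.4, 4.8]
ee_rot: [[0.002, -0.998, -0.057], [-0.0, -0.057, 0.998], [-1.0, -0.002, -0.0]]
force: [0.4, 0.8, -0.1]
finger_gap: 51.0
```

Request:
{"api": "apply_moves", "payload": {
  "increments": [
    [[-1.5,0,-2,0,0.3],[0,0,0,0,0],[0,0,0,0,0],[0,0,0,0,0],[0,0,0,0,0],[0,0,0,0,0],[0,0,0,0,0]]
  ],
  "squeeze": 50
}}

```text
clock: 7.55
position: [520.6, -182.3, 2.1]
ee_rot: [[0.001, -0.998, -0.057], [0.0, -0.057, 0.998], [-1.0, -0.001, 0.0]]
force: [-0.5, 1.0, 6.2]
finger_gap: 7.4
```

Request:
{"api": "apply_moves", "payload": {
  "increments": [
    [[0,0,2,0,0],[0,0,4,0,0],[0,0,8,0,0],[0,0,16,0,0],[0,0,30,0,0],[0,0,40,0,0],[0,0,0,0,0],[0,0,0,0,0]]
  ]
}}

```text
clock: 8.35
position: [520.9, -182.3, 102.6]
ee_rot: [[0.003, -0.998, -0.057], [0.0, -0.057, 0.998], [-1.0, -0.003, -0.0]]
force: [0.4, 0.1, -1.1]
finger_gap: 7.5
```

```bash
python3 - <<'E'
from h import *
d=snap('wrist','w6'); print(d['s']['position'],d['s']['ee_rot'],d['s']['wrist_torque'])
E
```

```text
[ 520.94786296 -182.25914543  102.59199789] [[ 2.64417609e-03 -9.98355610e-01 -5.72632956e-02]
 [ 2.86179919e-05 -5.72634202e-02  9.98359104e-01]
 [-9.99996504e-01 -2.64147603e-03 -1.22843634e-04]] [-0.06456536  0.02219539  0.0352009 ]
```

View pics/w6.png

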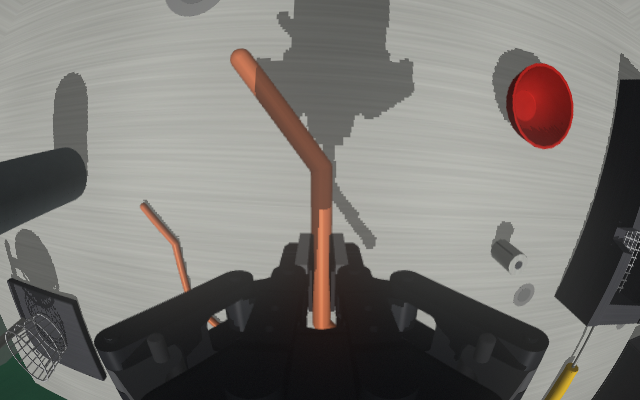

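```bash
python3 - <<'E'
from h import *
np.set_printoptions(precision=2,suppress=True)
d=load('w6');h=cv2.cvtColor(d['color'],cv2.COLOR_RGB2HSV)
m=cv2.inRange(h,(3,100,50),(16,255,255));m[:,:225]=0;m[:,400:]=0
k=max(cv2.findContours(m,0,1)[0],key=cv2.contourArea)
ys,xs=np.nonzero(cv2.drawContours(m*0,[k],-1,255,-1))
for z in(95,100,105.6,110):
    w=np.array([onz(d,float(x),float(y),z)[:2] for x,y in zip(xs,ys)])
    r=[]
    for s in((ys>180)&(ys<230),(ys<150)&(ys>70)):
        r.append(cv2.fitLine(w[s].astype(np.float32),cv2.DIST_HUBER,0,.01,.01).ravel())
    (a,b,c,e),(vx,vy,x0,y0)=r
    t=np.linalg.solve(np.array([[a,-vx],[b,-vy]]),[x0-c,y0-e]);el=np.array([c+a*t[0],e+b*t[0]])
    n=np.array([-vy,vx]);s=(ys<150)&(ys>70);q=(w[s]-[x0,y0])@n;u=(w[s]-[x0,y0])@[vx,vy]
    end=w[ys==ys.min()].mean(0)
    print(z,'mid',np.degrees(np.arctan2(b,a))%180,'leg',np.degrees(np.arctan2(vy,vx))%180,'elbow',el,'leg len',np.linalg.norm(end-el),'diam',q.std()*12**.5, [q[u<np.percentile(u,25)].std()*12**.5,q[u>np.percentile(u,75)].std()*12**.5])
E
```

```text
95 mid 3.3667104 leg 41.74556 elbow [ 477.34 -183.83] leg len 69.3343301447258 diam 9.89400996443312 [np.float64(9.785572091727499), np.float64(9.524682712229179)]
100 mid 3.359478 leg 41.799915 elbow [ 476.56 -183.87] leg len 66.992234450396 diam 9.568163104750282 [np.float64(9.45677407861414), np.float64(9.204949524317136)]
105.6 mid 3.3417559 leg 41.75903 elbow [ 475.79 -183.9 ] leg len 64.46145952386705 diam 9.196812386611358 [np.float64(9.09447886233121), np.float64(8.85208567036114)]
110 mid 3.3249822 leg 41.74779 elbow [ 475.16 -183.93] leg len 62.45067396358525 diam 8.906417344957728 [np.float64(8.808557292787334), np.float64(8.573727170909141)]
```

Request:
{"api": "apply_moves", "payload": {
  "increments": [
    [[4.6,38,10,0.0717,0],[4.6,38,10,0.0717,0],[4.6,38,0,0.0717,0],[4.6,38,0,0.0717,0],[4.6,38,0,0.0717,0],[4.6,38,0,0.0717,0],[4.6,38,0,0.0717,0],[4.6,38,0,0.0717,0],[4.6,38,0,0.0717,0],[4.6,38,0,0.0717,0]]
  ]
}}

```text
clock: 9.4
position: [564.9, 199.0, 119.3]
ee_rot: [[-0.003, -0.713, -0.701], [-0.001, -0.701, 0.713], [-1.0, 0.003, 0.001]]
force: [0.5, -0.9, -0.9]
finger_gap: 7.4
```

Request:
{"api": "apply_moves", "payload": {
  "increments": [
    [[0,0,-10,0,0],[0,0,-10,0,0],[0,0,0,0,0],[0,0,0,0,0]]
  ]
}}

```text
clock: 9.8
position: [565.8, 195.7, 100.3]
ee_rot: [[-0.002, -0.717, -0.697], [-0.001, -0.697, 0.717], [-1.0, 0.002, 0.0]]
force: [-0.5, 0.1, -0.6]
finger_gap: 7.4
```

```bash
python3 - <<'E'
from h import *
d=snap('wrist','w7'); print(d['s']['position'],d['s']['ee_rot'])
s=snap('side','s1');t=snap('top','t2')
a=cv2.resize(s['color'][100:220,240:400],None,fx=3,fy=3,interpolation=cv2.INTER_CUBIC)
b=cv2.resize(d['color'],(0,0),fx=.5,fy=.5)
c=cv2.resize(t['color'][140:250,210:290],None,fx=3.2,fy=3.2,interpolation=cv2.INTER_CUBIC)
o=np.zeros((570,800,3),np.uint8);o[:360,:480]=a;o[:c.shape[0],490:490+c.shape[1]]=c;o[365:565,:320]=b
cv2.imwrite('pics/m1.png',o[:,:,::-1])
E
```

```text
[565.76856735 195.72743085 100.31281044] [[-1.91032080e-03 -7.16920018e-01 -6.97152809e-01]
 [-1.46570186e-03 -6.97151325e-01  7.16922508e-01]
 [-9.99997101e-01  2.39137015e-03  2.80991670e-04]]
```

View pics/m1.png

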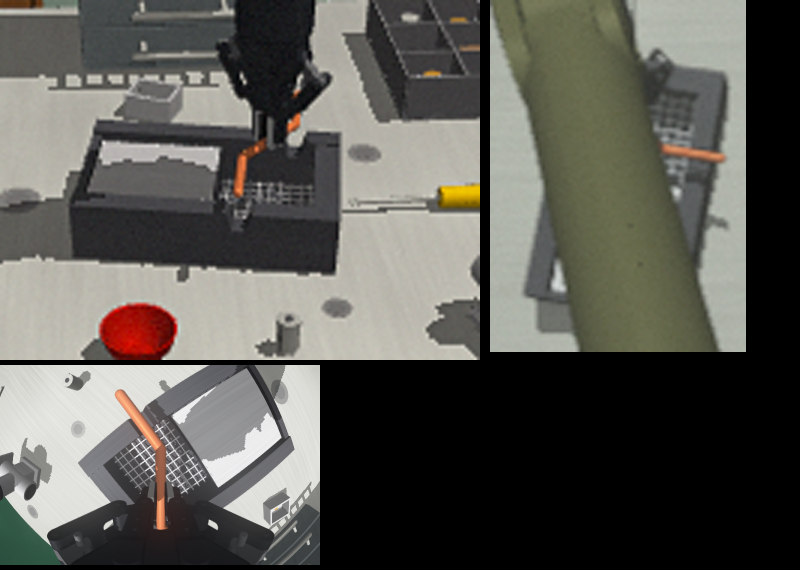

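```bash
python3 - <<'E'
from h import *
np.set_printoptions(precision=2,suppress=True)
def tri(A,B):
    M=[];r=[]
    for o,v in(A,B):
        v=v/np.linalg.norm(v);P=np.eye(3)-np.outer(v,v);M.append(P);r.append(P@o)
    x=np.linalg.lstsq(np.vstack(M),np.hstack(r),rcond=None)[0]; return x,[np.linalg.norm(P@(x-o)) for P,(o,_) in zip(M,(A,B))]
t,s,w=load('t2'),load('s1'),load('w7')
def mask(d,x0,x1,y0,y1):
    m=cv2.inRange(cv2.cvtColor(d['color'],cv2.COLOR_RGB2HSV),(3,100,60),(16,255,255));k=np.zeros_like(m);k[y0:y1,x0:x1]=m[y0:y1,x0:x1];return np.nonzero(k)[::-1]
x,y=mask(t,250,295,180,200);i=x>=x.max()-1;T=(x.max()-1.5,y[i].mean());print('top tip',T)
x,y=mask(s,300,350,130,175);i=y>=y.max()-1;S=(x[i].mean(),y.max()-1.5);print('side tip',S)
x,y=mask(w,200,320,20,160);i=y<=y.min()+4;W=(x[i].mean(),y.min()+4.);print('wrist tip',W)
for n,a,b in(('top-side',ray(t,*T),ray(s,*S)),('wrist-side',ray(w,*W),ray(s,*S)),('top-wrist',ray(t,*T),ray(w,*W))): print(n,*tri(a,b))
x,y=mask(s,325,345,130,145)
i=y<=y.min()+1;print('left leg side top px',x[i].mean(),y.min(),x.min(),x.max())
c,sn=np.cos(np.radians(-9.7)),np.sin(np.radians(-9.7));R=np.array([[c,-sn],[sn,c]])
for q in((35,-98),(85,98)): print('expected tip',R@q+[508,209]-[1.2,3.3])
e=w['color'][40:240,140:460];cv2.imwrite('pics/n1.png',cv2.resize(e,None,fx=2.5,fy=2.5,interpolation=cv2.INTER_CUBIC)[:,:,::-1])
E
```

```text
top tip (np.float64(280.5), np.float64(188.8))
side tip (np.float64(318.8), np.float64(163.5))
wrist tip (np.float64(239.88135593220338), np.float64(53.0))
top-side [526.08 110.9  100.47] [np.float64(0.8738786367046273), np.float64(0.8738786367044484)]
wrist-side [523.35 103.56 105.27] [np.float64(1.0055104000069943), np.float64(1.005510400006984)]
top-wrist [522.3  109.35 122.28] [np.float64(0.3934776584586611), np.float64(0.39347765845853344)]
left leg side top px 338.5 130 335 339
expected tip [524.79 103.2 ]
expected tip [607.1  287.98]
```

View pics/n1.png

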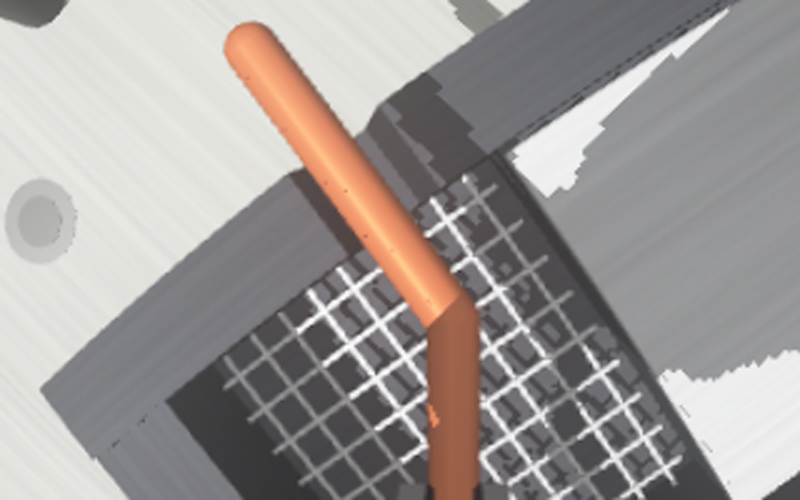

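```bash
python3 - <<'E'
from h import *
np.set_printoptions(precision=2,suppress=True)
w=load('w7');P=lambda x,y,z:onz(w,140+x/2.5,40+y/2.5,z)[:2]
a,b=P(290,175,66),P(375,118,66);print(a,b,np.linalg.norm(a-b),'outer mid',(a+b)/2)
f,g=P(362,250,66),P(497,152,66);print('inner far',f,'inner near',g,np.linalg.norm(f-g),(f+g)/2)
c,sn=np.cos(np.radians(-9.7)),np.sin(np.radians(-9.7));R=np.array([[c,-sn],[sn,c]])
print('predicted outer',R@[35,-84]+[508,209],'inner',R@[35,-60]+[508,209])
for p in(a,b,f,g): print('tray xy',R.T@(p-[508,209]))
# leg line at z=104
for p in((250,45),(445,305)): 
    q=P(*p,104);print('leg tray xy',R.T@(q-[508,209]))
E
```

```text
[541.25 120.98] [518.47 126.33] 23.40345191794387 outer mid [529.86 123.65]
inner far [542.47 145.21] inner near [504.94 151.64] 38.06975337855244 [523.7  148.42]
predicted outer [528.35 120.3 ] inner [532.39 143.96]
tray xy [ 47.6  -81.16]
tray xy [ 24.24 -79.72]
tray xy [ 44.72 -57.07]
tray xy [  6.65 -57.05]
leg tray xy [ 33.34 -99.85]
leg tray xy [ 33.44 -39.67]
```

Request:
{"api": "apply_moves", "payload": {
  "increments": [
    [[3,4,-5,0,0],[0,0,-15,0,0],[0,0,-12,0,0],[0,0,-8,0,0],[0,0,-4,0,0],[0,0,0,0,0],[0,0,0,0,0]]
  ]
}}

```text
clock: 10.65
position: [569.4, 201.9, 57.5]
ee_rot: [[0.0, -0.715, -0.699], [0.0, -0.699, 0.715], [-1.0, -0.0, -0.0]]
force: [-0.1, 0.4, -0.3]
finger_gap: 7.3
```

Request:
{"api": "apply_moves", "payload": {
  "increments": [
    [[0,0,-3,0,0],[0,0,-2,0,0],[0,0,-2,0,0],[0,0,-1,0,0],[0,0,0,0,0]]
  ]
}}

```text
clock: 11.15
position: [569.1, 201.8, 49.2]
ee_rot: [[-0.0, -0.715, -0.699], [-0.0, -0.699, 0.715], [-1.0, 0.0, 0.0]]
force: [0.5, 0.3, -0.9]
finger_gap: 7.9
```

Request:
{"api": "apply_moves", "payload": {
  "increments": [
    [[0,0,-1.5,0,0],[0,0,0,0,0],[0,0,0,0,0]]
  ]
}}

```text
clock: 11.45
position: [569.4, 202.0, 48.1]
ee_rot: [[0.0, -0.715, -0.699], [0.0, -0.699, 0.715], [-1.0, -0.001, -0.0]]
force: [0.7, 0.2, 1.2]
finger_gap: 7.4
```

```bash
python3 - <<'E'
from h import *
d=snap('wrist','w8'); s=snap('side','s2'); print(d['s']['position'],d['s']['force'])
a=cv2.resize(s['color'][110:210,250:370],None,fx=3.3,fy=3.3,interpolation=cv2.INTER_CUBIC)
b=cv2.resize(d['color'][0:260,160:420],None,fx=1.5,fy=1.5)
o=np.zeros((400,800,3),np.uint8);o[:330,:396]=a;o[:390,400:790]=b
cv2.imwrite('pics/m2.png',o[:,:,::-1])
E
```

```text
[569.39802984 201.96886001  48.11905619] [0.7151495  0.22303972 1.17789457]
```

View pics/m2.png

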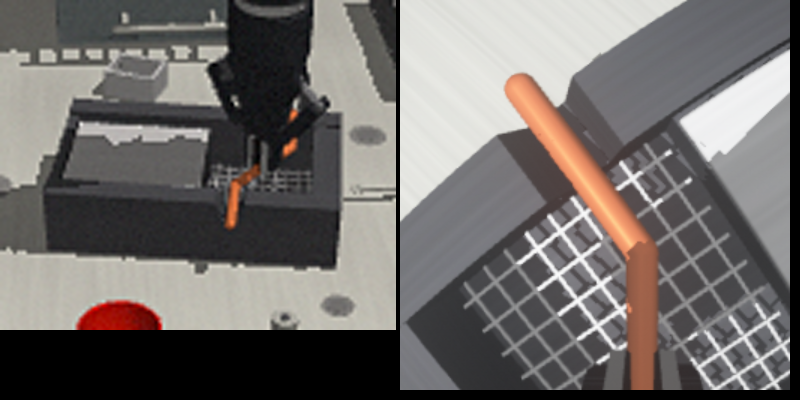

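The right leg sits in its notch and the force shows first contact. I'll ease down and release.

Request:
{"api": "apply_moves", "payload": {
  "increments": [
    [[0,0,-1,0,0],[0,0,0,0,0],[0,0,0,0,0.15],[0,0,0,0,0.25],[0,0,0,0,0.35],[0,0,0,0,0.35],[0,0,0,0,0.35],[0,0,0,0,0.35]]
  ]
}}

```text
clock: 12.35
position: [569.2, 201.8, 46.7]
ee_rot: [[-0.0, -0.715, -0.699], [-0.0, -0.699, 0.715], [-1.0, 0.0, 0.0]]
force: [-0.1, -0.3, -0.3]
finger_gap: 30.2
```

Request:
{"api": "apply_moves", "payload": {
  "increments": [
    [[0,0,5,0,0.35],[0,0,10,0,0.35],[0,0,20,0,0.35],[0,0,40,0,0.35],[0,0,40,0,0.35],[0,0,40,0,0.35],[-30,30,10,0,0.35],[-30,40,10,0,0.35],[-20,40,0,0,0.35],[0,45,0,0,0.35]]
  ]
}}

```text
clock: 13.35
position: [487.6, 357.9, 224.3]
ee_rot: [[0.001, -0.714, -0.7], [0.003, -0.7, 0.714], [-1.0, -0.003, 0.001]]
force: [0.8, 0.1, 0.3]
finger_gap: 29.7
```

Request:
{"api": "apply_moves", "payload": {
  "increments": [
    [[-20,45,0,0,0.35],[-25,40,0,0,0.35],[-25,40,0,0,0.35],[-25,40,0,0,0.35],[0,0,0,0,0.35],[0,0,0,0,0.35]]
  ]
}}

```text
clock: 13.95
position: [393.1, 518.1, 220.9]
ee_rot: [[-0.004, -0.714, -0.7], [-0.008, -0.7, 0.714], [-1.0, 0.008, -0.003]]
force: [-4.1, -6.6, -0.8]
finger_gap: 30.0
```

```bash
python3 - <<'E'
from h import *
np.set_printoptions(precision=2,suppress=True)
t=snap('top','t3');s=snap('side','s3'); print(t['s']['position'],t['s']['clock'])
a=cv2.resize(s['color'][110:210,250:370],None,fx=3.3,fy=3.3,interpolation=cv2.INTER_CUBIC)
c=cv2.resize(t['color'][145:255,210:300],None,fx=4.2,fy=4.2,interpolation=cv2.INTER_CUBIC)
o=np.zeros((470,790,3),np.uint8);o[:330,:396]=a;o[:462,400:778]=c
cv2.imwrite('pics/m3.png',o[:,:,::-1])
m=cv2.inRange(cv2.cvtColor(t['color'],cv2.COLOR_RGB2HSV),(3,100,60),(16,255,255));m[:,:210]=0;m[:,300:]=0;m[:145]=0;m[250:]=0
k=max(cv2.findContours(m,0,1)[0],key=cv2.contourArea)
w=np.array([onz(t,*map(float,p),51)[:2] for p in k[:,0]]);D=np.linalg.norm(w[:,None]-w[None],axis=2);i,j=np.unravel_index(D.argmax(),D.shape)
v=w[i]-w[j];print(w[i],w[j],D.max(),(w[i]+w[j])/2,np.degrees(np.arctan2(v[1],v[0]))-75.7)
E
```

```text
[393.12 518.1  220.88] 13.95
[613.46 297.62] [528.9  109.66] 206.10295642427084 [571.18 203.64] -9.921827948326339
```

View pics/m3.png

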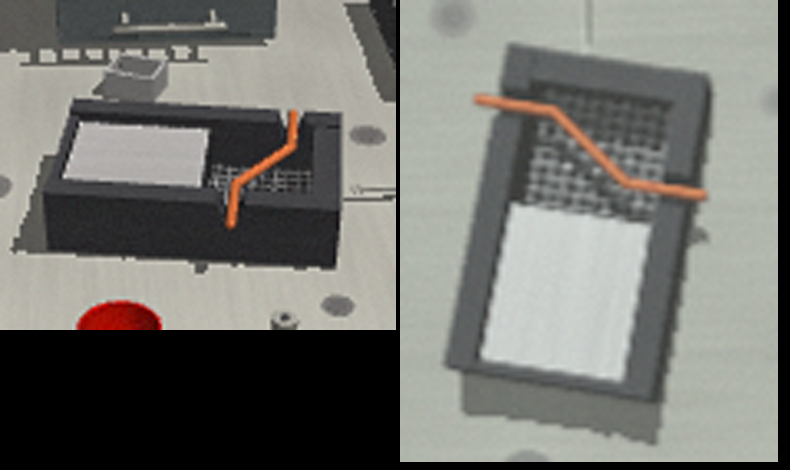

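The side crop shows both legs down in their notches and the plate fully back. The 6–7 N force reading could be the gripper touching the drawer unit, so I'll move off it and check.

Request:
{"api": "apply_moves", "payload": {
  "increments": [
    [[0,0,0,0,0.35],[0,0,0,0,0.35]]
  ]
}}

```text
clock: 14.25
position: [393.2, 518.0, 220.9]
ee_rot: [[-0.004, -0.715, -0.699], [-0.007, -0.699, 0.715], [-1.0, 0.008, -0.002]]
force: [-4.0, -6.5, -1.0]
finger_gap: 30.0
```

```bash
python3 - <<'E'
from h import *
np.set_printoptions(precision=2,suppress=True)
z=monitor.sense();print(z['position'],z['force'],z['dq'])
t,s=load('t3'),load('s3')
def tri(A,B):
    M=[];r=[]
    for o,v in(A,B):
        v=v/np.linalg.norm(v);P=np.eye(3)-np.outer(v,v);M.append(P);r.append(P@o)
    return np.linalg.lstsq(np.vstack(M),np.hstack(r),rcond=None)[0]
def mask(d,x0,x1,y0,y1):
    m=cv2.inRange(cv2.cvtColor(d['color'],cv2.COLOR_RGB2HSV),(3,100,60),(16,255,255));k=np.zeros_like(m);k[y0:y1,x0:x1]=m[y0:y1,x0:x1];return np.nonzero(k)[::-1]
x,y=mask(t,210,300,160,200);u,v=mask(s,310,350,135,185)
i=x>=x.max()-1;j=v>=v.max()-1;print('right tip',tri(ray(t,x.max()-1,y[i].mean()),ray(s,u[j].mean(),v.max()-1.)))
i=x<=x.min()+1;j=v<=v.min()+1;print('left tip',tri(ray(t,x.min()+1,y[i].mean()),ray(s,u[j].mean(),v.min()+1.)))
# elbows: top mosaic / side mosaic
E=lambda a,b: tri(ray(t,210+(a[0]-400)/4.2,145+a[1]/4.2),ray(s,250+b[0]/3.3,110+b[1]/3.3))
print('elbows',E((628,182),(234,184)),E((555,107),(292,149)))
E
```

```text
[393.16 518.02 220.91] [-4.02 -6.47 -1.02] [ 0.  0. -0.  0.  0. -0.  0.]
right tip [529.24 113.43  46.75]
left tip [610.95 293.92  51.8 ]
elbows [539.11 170.81  51.05] [603.61 232.22  47.62]
```

The pipe tips and elbows triangulate at about 47–52 mm, and 51 mm means seated. The gripper is resting lightly (about 8 N) against the drawer unit, so I'll back off the way it came.

Request:
{"api": "apply_moves", "payload": {
  "increments": [
    [[-5,-10,0,0,0.35],[-15,-30,0,0,0.35],[-15,-30,0,0,0.35],[0,0,20,0,0.35],[0,0,0,0,0.35],[0,0,0,0,0.35]]
  ]
}}

```text
clock: 14.85
position: [360.3, 451.9, 243.2]
ee_rot: [[0.002, -0.715, -0.699], [0.003, -0.699, 0.715], [-1.0, -0.004, 0.001]]
force: [0.5, 0.4, -1.0]
finger_gap: 29.9
```

```bash
python3 - <<'E'
from h import *
np.set_printoptions(precision=2,suppress=True)
t=snap('top','t4');s=snap('side','s4');print(t['s']['position'],t['s']['force'],t['s']['clock'])
for a,b in(('t0','t4'),('s0','s4'),('t3','t4')):
    A,B=load(a)['color'],load(b)['color'];df=(np.abs(A.astype(int)-B).max(2)>40).astype(np.uint8)
    df=cv2.morphologyEx(df,cv2.MORPH_OPEN,np.ones((2,2),np.uint8))
    n,l,st,c=cv2.connectedComponentsWithStats(df);print(a,b,[tuple(map(int,r)) for r in st[1:] if r[4]>6])
E
```

```text
[360.33 451.92 243.15] [ 0.49  0.43 -0.99] 14.85
t0 t4 [(229, 166, 55, 33, 1048), (352, 170, 28, 53, 209), (66, 197, 60, 41, 1733), (230, 198, 40, 39, 1206), (126, 218, 7, 18, 96), (154, 221, 7, 5, 23), (160, 222, 8, 16, 93), (53, 228, 6, 12, 54), (95, 238, 18, 28, 290), (15, 242, 34, 18, 218), (81, 242, 185, 158, 12294), (0, 244, 84, 79, 2801), (71, 250, 19, 12, 106), (31, 257, 4, 8, 25), (84, 271, 3, 3, 9), (269, 346, 23, 17, 210), (202, 359, 10, 14, 107), (284, 377, 6, 9, 40), (281, 382, 29, 18, 283), (264, 385, 13, 15, 118), (338, 387, 3, 5, 10), (334, 393, 3, 3, 9)]
s0 s4 [(38, 0, 27, 74, 887), (220, 0, 48, 63, 1286), (114, 4, 4, 5, 17), (115, 10, 4, 15, 38), (245, 15, 3, 5, 11), (246, 21, 30, 52, 919), (108, 35, 113, 113, 1747), (241, 44, 5, 12, 38), (51, 76, 15, 36, 290), (141, 131, 95, 33, 1255), (312, 144, 34, 36, 650), (99, 148, 2, 4, 8), (270, 148, 40, 19, 649), (68, 177, 11, 8, 42), (75, 188, 10, 9, 57), (310, 190, 4, 4, 14), (59, 199, 32, 11, 185), (32, 224, 12, 15, 110), (50, 239, 7, 3, 14), (65, 244, 9, 6, 24), (290, 248, 76, 36, 402)]
t3 t4 [(52, 186, 34, 43, 566), (91, 199, 8, 5, 19), (106, 205, 20, 12, 101), (141, 210, 6, 5, 19), (127, 212, 11, 7, 44), (155, 221, 6, 5, 21), (160, 222, 8, 16, 96), (51, 235, 7, 8, 29), (138, 242, 66, 54, 482), (72, 251, 5, 5, 13), (93, 267, 86, 84, 960), (206, 295, 6, 5, 16), (213, 303, 37, 31, 324), (180, 304, 19, 19, 128), (176, 324, 4, 4, 13), (252, 334, 41, 30, 483), (206, 341, 19, 31, 155), (179, 345, 9, 10, 28), (187, 367, 39, 33, 344), (284, 378, 23, 22, 258), (266, 386, 11, 14, 100), (329, 389, 6, 11, 35), (278, 393, 10, 7, 45)]
```

Differencing the before and after images shows changes only at the tray, the old pipe spot, and the arm and its shadow. The drawer unit and bystanders are unchanged, and the arm is now free (about 1 N). Handing in.

```bash
python3 -c "
from cell import env
print(env.job_done())"
```

```text
the job is handed in; nothing more can be done
None
```

The job is done and handed in at about 15 s on the robot's clock. I pressed the cover plate with about 10–15 N and dragged it back to the front stop. Then I picked up the middle-sized (205 mm) pipe, laid it across the open well with its legs in the two notches, and let go.

**Last checks**
- **Plate:** it sits against the front stop and the mesh well is open, seen from the top and side.
- **Pipe:** both legs are down in their notches. The four points I measured on it came out at 47–52 mm high (51 expected). Its yaw is −9.9°, against about −9.7° for the tray.
- **Bench:** comparing pictures from before and after, only the tray, the old pipe spot, and the arm with its shadow had changed.

**What disagreed or went wrong**
- **Pipe offset:** the last top-view measurement put the pipe's centre about 3 mm (x) and 5 mm (y) from my estimate of the rest point. The y error runs along the notches. The x error is more than the 1.5 mm of play at the notch floor, but the measured heights say the pipe is seated, so I put it down to calibration.
- **Gripper reading:** the fingers read about 7.4 mm on the 10 mm pipe. I did not find out why, but the grip held.
- **Contact with the drawers:** while retreating, the gripper leaned lightly on what I took to be the drawer unit, reading about 8 N. I backed off before handing in, and the drawers had not moved in the pictures.

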